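# Pack the chemistry kit tray

### The arm

A 6-joint arm with a two-finger parallel gripper is mounted at the origin on the work surface. World frame = base frame: x ahead of the robot, y to its left, z up, the work surface at z = 0. Lengths are in m, angles in degrees, forces in N, time in s.
With the tool pointing down it reaches from about 0.375 to 0.9 m from the base axis. Payload 3.1 kg.
Tool frame: the origin (TCP) lies on the centre line of the jaws, within the pads' length; the fingertips stand 19 mm ahead of it and the grasp point (between the pads) is the TCP; z points along the fingers, y is the direction in which the jaws open and shut (so a half turn about z gives the same grasp; the last joint's range is limited). The gripper opens to 87 mm and grips with 3 to 60 N. Pads are 19 mm wide; open, the fingers measure 117 mm over their backs; the gripper's body (75 mm by 190 mm) begins 51 mm behind the grasp point.
Start: joints at [55.548, 30.224, 82.088, -0, 67.689, -10.227], TCP at [0.256, 0.57, 0.242] pointing down, gripper open.
Joint ranges: [-176.69, 176.69], [-43.24, 126.21], [12.49, 139.97], [-82, 262], [0, 151.66], [-163.58, 163.58]. Speed limits (degrees/s): [159.86, 159.86, 180, 180, 180, 180].

### API

Orientations are given as a 3x3 rotation matrix whose columns are the frame's x, y, z axes.
In Python, from rig import bot gives the robot as it stands.
- The arm moves only by the tool carry_out, never from a script. Its argument "targets" is a list of rows, each a list of 6 numbers: the shift along the tool's x, y, z each as a share of 200 mm, from -1 to 1, then the turn, a rotation vector about the tool's x, y, z each as a share of pi/2 rad, from -1 to 1. In form: [[dx, dy, dz, ax, ay, az], ...]. A call has 1 to 20 rows; each row is the pose to reach, as a shift and turn from the pose measured when the call began, along the tool's axes at that moment; what a row does not reach only later rows make up. A row lasts 1/8 s, in which the tool goes at most 62.5 mm and 10.7 degrees, less where a joint would pass 70% of its speed; a pose out of reach is approached as far as the arm can. A call with a number of a shift or a turn outside -1 to 1 is refused whole. A call with a gripper value outside its range is refused whole. "jaw" is the gripper's target within -1 to 1 (fully open at 1, half-way at 0, shut at -1), set as the call begins (left out, the last holds). The fingers move at their own pace and stop on an object; the grip force is fixed at half the most. Time passes only in rows, so rows that repeat a pose let the fingers close. It gives the time, the measured TCP pose, the force and the opening at its end, in the units of the state.
- bot.read_state(): the state, without advancing time (a new reading comes with each control period).
- bot.capture(name): name is "side" or "top"; returns the picture (384x512x3 uint8, blue, green, red); there is no depth.
- bot.camera_info(name): a dict with "camera_matrix" (3x3 intrinsics, pixels), "view" (4x4, takes a point from world to camera coordinates). Camera axes: x right, y down, z forward; pixel columns grow to the right and rows downward; lengths in m; the calibration is good to about 2 mm. A picture is of the moment at which its call begins. camera_info takes no time and is no camera call.
- bot.hand_in(): hands the job in, once; it reports no verdict.
The state is a dict: "time_s": time; "joint_positions": joint angles; "qvel": joint speeds; "tau": joint torques, N m; "position": TCP position; "tcp_rot": TCP orientation; "force": force on the tool from outside, world axes, zero at the start; "moment": the same for the moment, N m; "opening": opening from 0.0 (shut) to 1.0 (fully open).
Only numpy, scipy, OpenCV 4.12 (cv2) and the standard library are available. Lean on these libraries where they do the work, as an engineer would, in place of code of your own. Each camera call takes 0.05 s, during which the arm holds its last target.

### The job

Pack the blue kit tray: put the large dropper bottle in the large square pocket, the small dropper bottle in the small square pocket, the solid cork in the round pocket and the white slide box in the oblong pocket, each standing upright and right down on the pocket's floor. Do not tip the dropper bottles over on the way, and leave the screw-capped bottle and the bored cork standing where they are.

Things in the scene. Friction and masses are not known exactly. Their poses are not given: they have to be found in the camera images.
- bottle_large: large amber glass bottle with a black dropper: round body 42 mm across and straight up to 54 mm, sloping to a collar 26 mm across from 62 to 74 mm, then a rubber bulb 17 mm across up to 90 mm; about 0.12 kg. Origin: centre of the underside, z up the bottle
- bottle_small: small amber glass bottle with a black dropper: round body 30 mm across and straight up to 46 mm, sloping to a collar 20 mm across from 52 to 63 mm, then a rubber bulb 14 mm across up to 76 mm; about 0.05 kg. Origin: centre of the underside, z up the bottle
- cork_plain: solid cork stopper standing upright, 44 mm high, 34 mm across at the foot and 37 mm at the top, its top whole; about 16 g. Origin: centre of the underside, z up
- slide_box: white plastic box for microscope slides, with a grey band: 56 mm long (its x), 28 mm wide (its y), 48 mm high, standing upright; about 0.06 kg. Origin: centre of the underside, z up
- pocket_large: white plastic insert block, 86 x 86 mm and 12 mm high, in the blue kit tray; large square pocket 62 x 62 mm, 9 mm deep, with its dark-lined floor 3 mm above the block's underside. Origin: centre of the block's underside (5 mm above the table), z up; the four blocks lie two by two, 89 mm apart centre to centre, in changing order; the tray is fixed, 190 x 190 mm, rim 18 mm above the table
- pocket_small: white plastic insert block, 86 x 86 mm and 12 mm high, in the blue kit tray; small square pocket 46 x 46 mm, 9 mm deep, with its dark-lined floor 3 mm above the block's underside. Origin: centre of the block's underside (5 mm above the table), z up; the four blocks lie two by two, 89 mm apart centre to centre, in changing order; the tray is fixed, 190 x 190 mm, rim 18 mm above the table
- pocket_round: white plastic insert block, 86 x 86 mm and 12 mm high, in the blue kit tray; round pocket 54 mm across, 9 mm deep, with its dark-lined floor 3 mm above the block's underside. Origin: centre of the block's underside (5 mm above the table), z up; the four blocks lie two by two, 89 mm apart centre to centre, in changing order; the tray is fixed, 190 x 190 mm, rim 18 mm above the table
- pocket_oblong: white plastic insert block, 86 x 86 mm and 12 mm high, in the blue kit tray; oblong pocket 72 mm long (its x) by 44 mm wide (its y), 9 mm deep, with its dark-lined floor 3 mm above the block's underside. Origin: centre of the block's underside (5 mm above the table), z up; the four blocks lie two by two, 89 mm apart centre to centre, in changing order; the tray is fixed, 190 x 190 mm, rim 18 mm above the table
- bottle_screwcap: look-alike, to be left: amber bottle with the same body as the large dropper bottle (42 mm across) but a flat black screw cap 28 mm across and no bulb, 76 mm high in all. Origin: centre of the underside, z up
- cork_bored: look-alike, to be left: cork of the same size as the plain one (44 mm high, 37 mm across at the top) but with a hole of about 13 mm bored through it from top to bottom. Origin: centre of the underside, z up
Not all that is in view belongs to the job. What is shaped like the slide_box but red is not meant. Leave any yellow look-alike of the bottle_small alone.

How it is judged:
By the outcome, as a careful person would: the job done as asked, in the order asked, and still so for the second after the job is handed in, with the robot touching nothing.
It also fails if it takes over 104 s, if anything falls off the work surface, if the arm or the gripper's body presses on something with over 40 N, if the wrist force passes 120 N, or if a joint passes its speed limit or range.

## Working session

There is one attempt and no reset: what is moved stays moved. The work goes in short steps, Python scripts to look and compute and a tool call to move; the robot and the scene stay as the last step left them, time stands still between calls to the robot, and variables do not carry over. Pictures are saved under pics/ and viewed, and the job is handed in when it is done.

Besides the shell and the picture viewer there is one more tool, called after "Emit:" in YAML: its name, and indented under it one key for each argument. carry_out: Moves the arm, as the interface text tells. Shift numbers are shares of 200 mm and turn numbers shares of pi/2 rad, none past 1 either way. Its arguments: {"type":"object","properties":{"targets":{"type":"array"},"jaw":{"type":"number"}},"required":["targets"]}

```bash
ls; mkdir -p pics; python3 - <<'E'
from rig import bot
import cv2,numpy as np
print(bot.read_state())
for n in("top","side"):
    im=bot.capture(n); cv2.imwrite(f"pics/{n}0.png",im)
    c=bot.camera_info(n); print(n,np.round(c["camera_matrix"],1).tolist(),np.round(c["view"],4).tolist())
E
```

```text
pics
{'time_s': 0.0, 'joint_positions': array([ 5.55476742e+01,  3.02780221e+01,  8.21566678e+01,  4.72950388e-04,
        6.76872350e+01, -1.02257288e+01]), 'qvel': array([ 0.01035279, -0.00437512,  0.11325495, -0.05907767,  0.00058155,
       -0.09574016]), 'tau': array([ 6.90317447e-04, -4.40048325e+01, -1.76591241e+01,  6.32379600e-02,
        5.82789362e-02, -1.62590886e-04]), 'position': array([0.25602845, 0.56940244, 0.24058013]), 'tcp_rot': array([[-9.11928207e-01,  4.10348000e-01, -1.21014372e-03],
       [ 4.10349603e-01,  9.11926608e-01, -1.75041378e-03],
       [ 3.85283459e-04, -2.09283370e-03, -9.99997736e-01]]), 'force': array([ 0.59492627,  0.12329332, -0.62682063]), 'moment': array([ 0.03681777, -0.02668361, -0.05971901]), 'opening': 1.0032926995319513}
top [[353.4, 0.0, 249.7], [0.0, 353.4, 195.7], [0.0, 0.0, 1.0]] [[-0.0041, -0.9997, 0.0251, -0.034], [-0.9985, 0.0027, -0.0539, 0.5155], [0.0538, -0.0253, -0.9982, 0.9281], [0.0, 0.0, 0.0, 1.0]]
side [[434.2, 0.0, 248.0], [0.0, 434.2, 194.6], [0.0, 0.0, 1.0]] [[0.7445, -0.6674, 0.0146, -0.4125], [-0.417, -0.482, -0.7706, 0.2347], [0.5213, 0.5677, -0.6372, 0.8135], [0.0, 0.0, 0.0, 1.0]]
```

```bash
python3 - <<'E'
import cv2
for n in("top","side"):
    im=cv2.imread(f"pics/{n}0.png"); cv2.imwrite(f"pics/{n}0b.png",cv2.resize(im,(800,600),interpolation=cv2.INTER_CUBIC))
E
```

```text
(no output)
```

View pics/top0b.png

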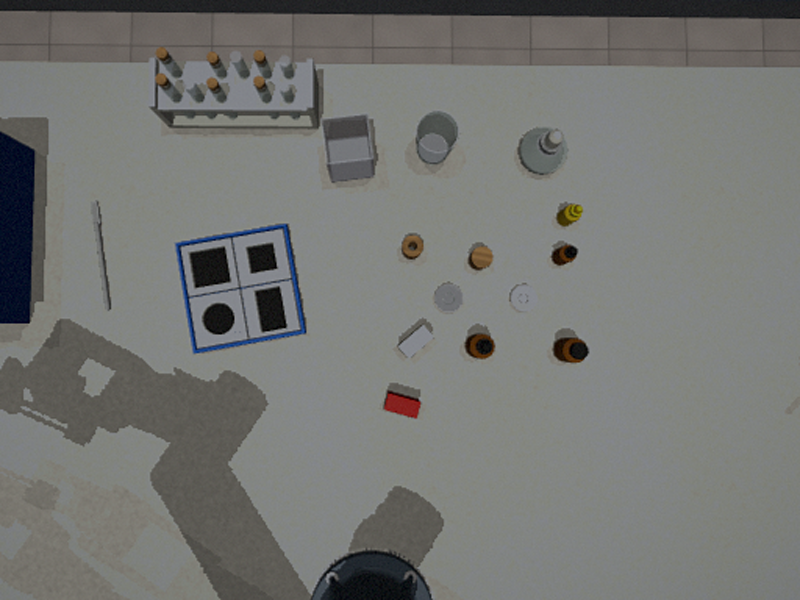

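View pics/side0b.png

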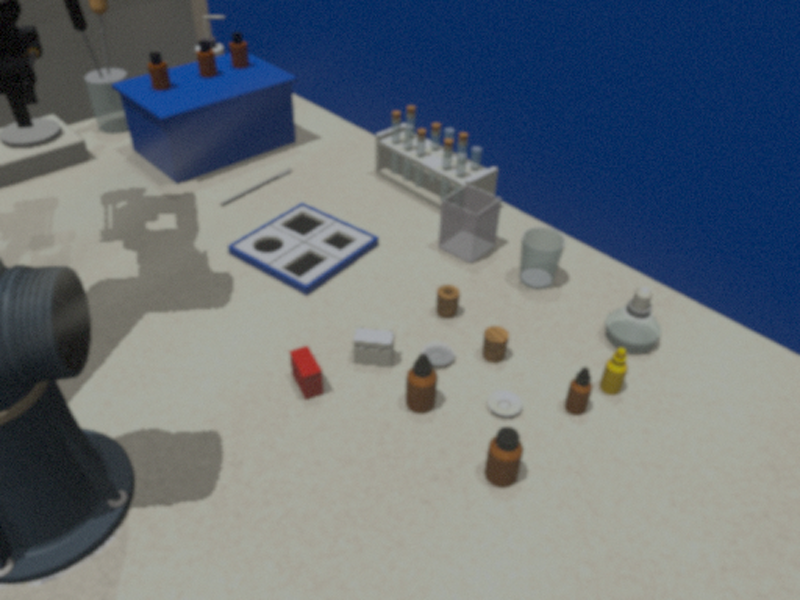

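The top view (800x600 scale) shows the tray at (240,288), with the large dropper bottle at (480,345) and the screw-cap bottle at (571,350). The small bottle is at (565,254), with its yellow look-alike at (571,214). The plain cork is at (481,257), the bored cork at (412,245), the white box at (415,340) and the red box at (402,403). I'll enlarge these areas next.

```bash
python3 - <<'E'
import cv2
im=cv2.imread("pics/top0.png")
# crop objs x 240-400,y 120-240 ; tray 105-205, 135-230
cv2.imwrite("pics/c1.png",cv2.resize(im[125:245,240:400],(800,600),interpolation=cv2.INTER_CUBIC))
cv2.imwrite("pics/c2.png",cv2.resize(im[138:233,105:205],(800,760)[:1]+(760,),interpolation=cv2.INTER_CUBIC)[:, :] if 0 else cv2.resize(im[138:233,105:205],(600,570),interpolation=cv2.INTER_CUBIC))
im=cv2.imread("pics/side0.png")
cv2.imwrite("pics/c3.png",cv2.resize(im[175:315,215:405],(760,560),interpolation=cv2.INTER_CUBIC))
E
```

```text
(no output)
```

View pics/c1.png

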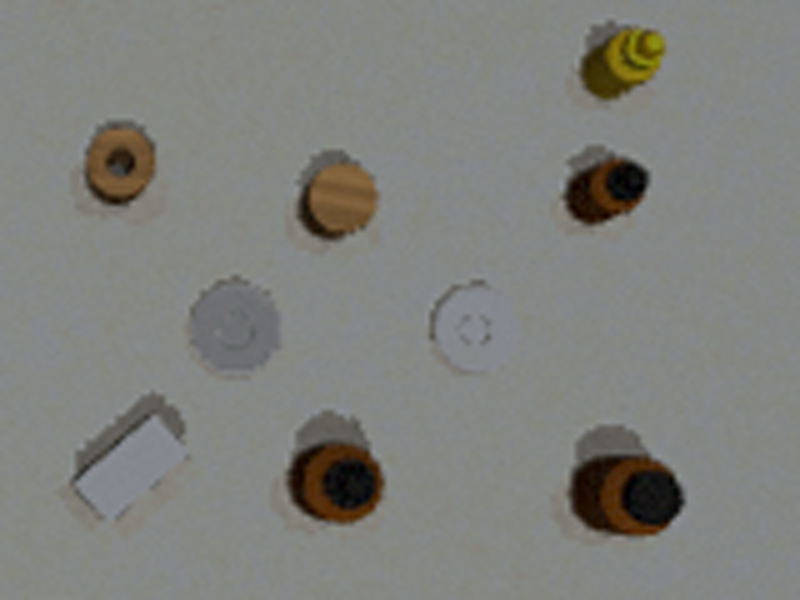

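View pics/c2.png

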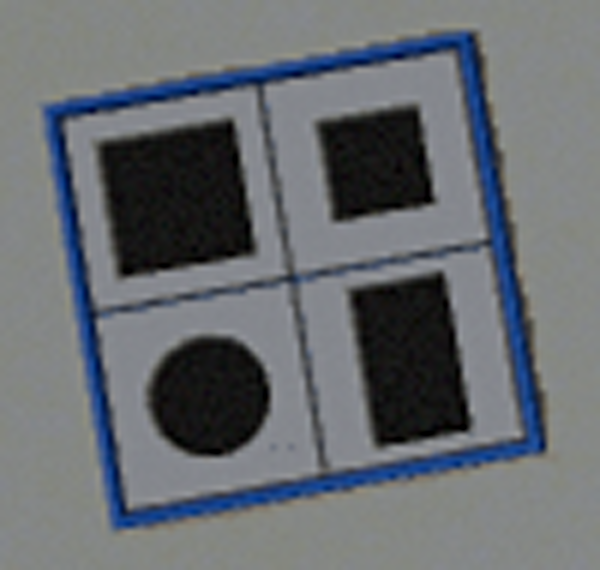

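View pics/c3.png

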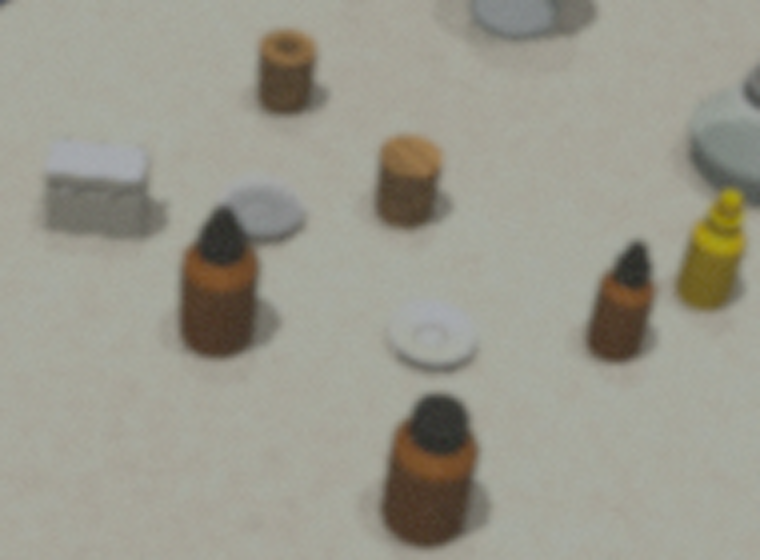

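```bash
cat > h.py <<'E'
import numpy as np
from rig import bot
def ray(n,u,v):
    c=bot.camera_info(n);K=np.array(c["camera_matrix"]);V=np.array(c["view"])
    d=V[:3,:3].T@np.linalg.solve(K,[u,v,1]); o=-V[:3,:3].T@V[:3,3]; return o,d
def at(n,u,v,z):
    o,d=ray(n,u,v); return (o+d*(z-o[2])/d[2])
def proj(n,p):
    c=bot.camera_info(n);K=np.array(c["camera_matrix"]);V=np.array(c["view"])
    q=K@(V[:3,:3]@np.array(p)+V[:3,3]); return q[:2]/q[2]
def crop(u,v,s,x0,y0): return (u+.5)/s-.5+x0,(v+.5)/s-.5+y0
E
python3 - <<'E'
from h import *
c1=lambda u,v,z:at("top",*crop(u,v,5,240,125),z)
c2=lambda u,v,z:at("top",*crop(u,v,6,105,138),z)
c3=lambda p:np.round((proj("side",p)-[215,175]+.5)*4-.5)
def sh(n,p,z=0): print(n,np.round(p,4),"side crop",c3([p[0],p[1],z]))
L=c1(343,483,.054);sh("L shoulder",L);sh("L bulb",c1(351,482,.082));sh("L collar",c1(349,482,.074))
S=c1(619,187,.046);sh("S shoulder",S);sh("S bulb",c1(629,181,.070))
C=c1(342,200,.044);sh("cork",C,.044)
B=np.array([c1(u,v,.048) for u,v in[(152,415),(187,455),(108,520),(72,485)]]);b=B.mean(0);sh("box",b,.048)
for i in range(4): d=B[(i+1)%4]-B[i];print(np.linalg.norm(d),np.degrees(np.arctan2(d[1],d[0])))
T=np.array([c2(u,v,.018) for u,v in[(44,106),(474,32),(544,448),(116,527)]]);t=T.mean(0);print("tray",t)
for i in range(4): d=T[(i+1)%4]-T[i];print(np.linalg.norm(d),np.degrees(np.arctan2(d[1],d[0])))
for n,q in dict(large=[(97,143),(234,119),(257,253),(119,276)],small=[(317,122),(419,104),(435,202),(333,221)],round=[(210,395)],obl=[(350,289),(443,272),(470,430),(375,446)]).items():
    P=np.array([c2(u,v,.014) for u,v in q]);print(n,P.mean(0))
E
```

```text
L shoulder [ 0.4474 -0.184   0.054 ] side crop [214. 332.]
L bulb [ 0.4485 -0.1826  0.082 ] side crop [213. 330.]
L collar [ 0.4483 -0.1832  0.074 ] side crop [214. 331.]
S shoulder [ 0.6009 -0.3323  0.046 ] side crop [609. 347.]
S bulb [ 0.6003 -0.3291  0.07  ] side crop [603. 344.]
cork [ 0.5944 -0.1873  0.044 ] side crop [407. 156.]
box [ 0.4552 -0.0754  0.048 ] side crop [ 93. 159.]
0.027269483136163532 -139.07516683894858
0.05253255978423609 129.00772444427704
0.025687222567335948 45.63037812612813
0.054610477901521674 -49.168085231426275
tray [0.54731599 0.21786799 0.018     ]
0.19154477178626664 -80.03159101729977
0.18743005279928088 -170.24381222451845
0.1891896772028187 100.27525343707259
0.18844930028335508 10.474206154731482
large [0.58305753 0.2712335  0.014     ]
small [0.59880334 0.18366396 0.014     ]
round [0.49561329 0.25554883 0.014     ]
obl [0.51120312 0.16820696 0.014     ]
```

```bash
cat > ov.py <<'E'
from h import *
import cv2
prof={'L':[(0,21),(54,21),(62,13),(74,13),(76,8.5),(90,8.5)],'S':[(0,15),(46,15),(52,10),(63,10),(65,7),(76,7)],'C':[(0,17),(44,18.5)]}
def draw(im,n,k,xy,x0,y0,s,col=(0,255,0)):
    a=np.linspace(0,2*np.pi,40)
    for z,r in prof[k]:
        p=np.array([proj(n,[xy[0]+r/1e3*np.cos(t),xy[1]+r/1e3*np.sin(t),z/1e3]) for t in a])
        p=((p-[x0,y0]+.5)*s-.5).astype(int); cv2.polylines(im,[p],True,col,1)
def box(im,n,xy,yaw,x0,y0,s):
    c,q=np.cos(np.radians(yaw)),np.sin(np.radians(yaw))
    for z in(0,.048):
        p=np.array([proj(n,[xy[0]+c*a-q*b,xy[1]+q*a+c*b,z]) for a,b in[(.028,.014),(-.028,.014),(-.028,-.014),(.028,-.014)]])
        p=((p-[x0,y0]+.5)*s-.5).astype(int); cv2.polylines(im,[p],True,(0,255,0),1)
E
cat > o1.py <<'E'
from ov import *
est=dict(L=(.4478,-.1835),S=(.6015,-.3325),C=(.5944,-.1873))
o=[]
for n,x0,y0,w in(("top",245,135,130),("side",220,180,165)):
    im=cv2.imread(f"pics/{n}0.png");s=800/w
    im=cv2.convertScaleAbs(im[y0:y0+int(w*.7),x0:x0+w],alpha=1.6);im=cv2.resize(im,(800,560),interpolation=cv2.INTER_CUBIC);s=800/w
    for k in est: draw(im,n,k,est[k],x0,y0,s)
    box(im,n,(.4552,-.0754),130.3,x0,y0,s)
    cv2.imwrite(f"pics/ov_{n}.png",im)
E
python3 o1.py
```

```text
(no output)
```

View pics/ov_top.png

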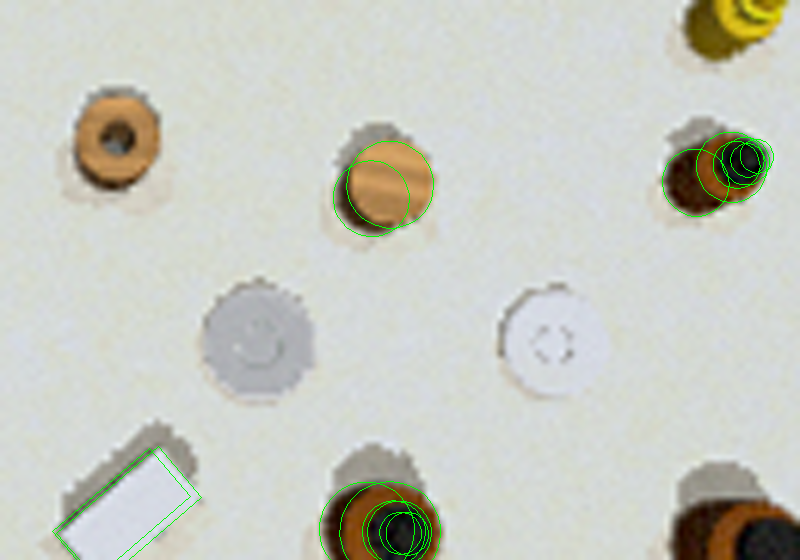

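View pics/ov_side.png

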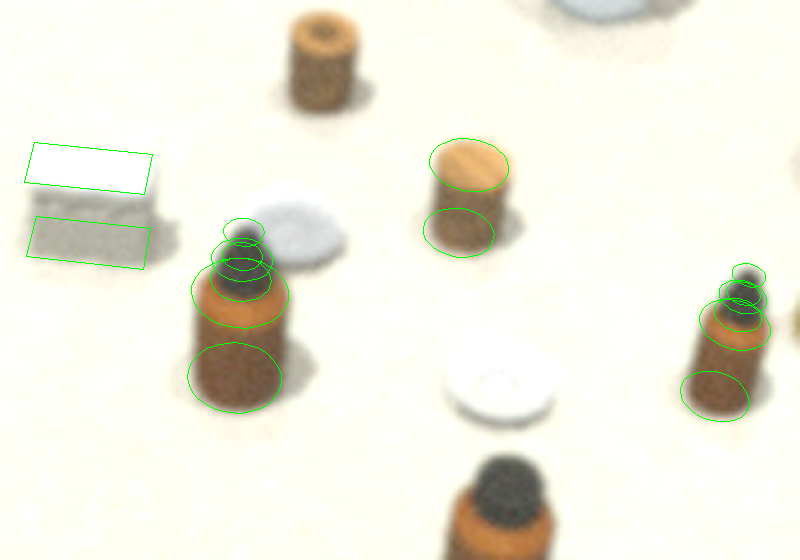

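```bash
cat > go.py <<'E'
import sys
from h import *
from scipy.spatial.transform import Rotation as Ro
# usage: go.py x y z psi  -> tool-axis shares for the pose (or waypoints in groups of 4)
s=bot.read_state();R=np.array(s["tcp_rot"]);p=np.array(s["position"])
print("t",round(s["time_s"],2),"p",np.round(p,4),"psi",round(np.degrees(np.arctan2(R[1,1],R[0,1])),1),"F",np.round(s["force"],1),"op",round(s["opening"],3))
a=list(map(float,sys.argv[1:]))
for i in range(0,len(a),4):
    x,y,z,psi=a[i:i+4]
    cur=np.degrees(np.arctan2(R[1,1],R[0,1]))
    psi=cur+((psi-cur+90)%180-90) if '--' not in sys.argv else psi
    c,q=np.cos(np.radians(psi)),np.sin(np.radians(psi))
    G=np.array([[q,c,0],[-c,q,0],[0,0,-1.]])
    G=np.array([[-q*-1,c,0],[-c,q,0],[0,0,-1.]])
    d=R.T@(np.array([x,y,z])-p)/.2
    w=Ro.from_matrix(R.T@G).as_rotvec()/(np.pi/2)
    print(np.round(np.r_[d,w],3).tolist())
E
python3 go.py .5 .38 .22 40 .55 .2 .22 40 .5 .3 .22 10
```

```text
t 0.1 p [0.2561 0.5694 0.2407] psi 65.8 F [-0.6  0.6  0.8] op 1.002Traceback (most recent call last):
  File "go.py", line 16, in <module>
    w=Ro.from_matrix(R.T@G).as_rotvec()/(np.pi/2)
      ~~~~~~~~~~~~~~^^^^^^^
  File "scipy/spatial/transform/_rotation.pyx", line 1143, in scipy.spatial.transform._rotation.Rotation.from_matrix
ValueError: Non-positive determinant (left-handed or null coordinate frame) in rotation matrix 0: [[-9.00516443e-01 -4.34821825e-01 -3.41027732e-04]
 [-4.34821625e-01  9.00514501e-01  1.94605368e-03]
 [ 5.39086194e-04 -1.90073957e-03  9.99998048e-01]].
```

```bash
sed -i '/-q\*-1/d; s/G=np.array(\[\[q,c,0\],\[-c,q,0\]/G=np.array([[-q,c,0],[c,q,0]/' go.py
python3 go.py .34 .42 .22 40 .42 .40 .22 35
```

```text
t 0.1 p [0.2561 0.5694 0.2407] psi 65.8 F [-0.6  0.6  0.8] op 1.002
[-0.689, -0.509, 0.104, -0.001, 0.0, 0.286]
[-1.095, -0.436, 0.104, -0.001, 0.0, 0.342]
```

Emit:
carry_out:
  targets:
    - [-0.35,-0.25,0.05,0,0,0.15]
    - [-0.69,-0.51,0.1,0,0,0.29]
    - [-0.9,-0.6,0.1,0,0,0.35]
    - [-0.95,-0.75,0.1,0,0,0.4]
    - [-0.95,-0.75,0.1,0,0,0.4]
  jaw: 1

```text
time_s: 0.72
position: [0.3681, 0.351, 0.2203]
tcp_rot: [[-0.492, 0.871, -0.004], [0.871, 0.492, -0.004], [-0.002, -0.005, -1.0]]
force: [-0.5, -0.0, 0.0]
opening: 0.999
```

```bash
python3 go.py .46 .16 .2 20 .47 .18 .2 20
```

```text
t 0.72 p [0.3681 0.351  0.2203] psi 29.4 F [-0.5 -0.   0. ] op 0.999
[-1.058, -0.069, 0.103, -0.003, 0.001, 0.105]
[-0.995, 0.024, 0.103, -0.003, 0.001, 0.105]
```

Emit:
carry_out:
  targets:
    - [-0.3,0,0,0,0,0.05]
    - [-0.6,0.02,0.05,0,0,0.1]
    - [-0.9,0.02,0.1,0,0,0.15]
    - [-0.99,0.02,0.1,0,0,0.2]
    - [-0.99,0.02,0.1,0,0,0.21]

```text
time_s: 1.35
position: [0.4696, 0.1803, 0.2003]
tcp_rot: [[-0.181, 0.983, -0.004], [0.983, 0.181, -0.003], [-0.003, -0.004, -1.0]]
force: [-0.5, 0.3, 0.4]
opening: 1.0
```

```bash
python3 go.py .475 -.01 .2 10 .4478 -.1835 .15 10
```

```text
t 1.35 p [0.4696 0.1803 0.2003] psi 10.4 F [-0.5  0.3  0.4] op 1.0
[-0.941, -0.146, 0.005, -0.003, 0.002, 0.005]
[-1.768, -0.436, 0.258, -0.003, 0.002, 0.005]
```

Emit:
carry_out:
  targets:
    - [-0.3,-0.05,0,0,0,0]
    - [-0.6,-0.1,0,0,0,0]
    - [-0.95,-0.15,0,0,0,0]
    - [-0.95,-0.15,0,0,0,0]

```text
time_s: 1.85
position: [0.4753, -0.0136, 0.2012]
tcp_rot: [[-0.179, 0.984, -0.002], [0.984, 0.179, -0.004], [-0.003, -0.003, -1.0]]
force: [0.9, 0.6, -0.2]
opening: 1.003
```

```bash
python3 go.py .4478 -.1835 .15 10 
```

```text
t 1.85 p [ 0.4753 -0.0136  0.2012] psi 10.3 F [ 0.9  0.6 -0.2] op 1.003
[-0.81, -0.287, 0.26, -0.002, 0.002, 0.004]
```

Emit:
carry_out:
  targets:
    - [-0.3,-0.1,0,0,0,0]
    - [-0.6,-0.2,0,0,0,0]
    - [-0.81,-0.287,0.15,0,0,0]
    - [-0.81,-0.287,0.26,0,0,0]
    - [-0.81,-0.287,0.26,0,0,0]
    - [-0.81,-0.287,0.26,0,0,0]

```text
time_s: 2.6
position: [0.4485, -0.1818, 0.1505]
tcp_rot: [[-0.182, 0.983, -0.002], [0.983, 0.182, -0.004], [-0.003, -0.003, -1.0]]
force: [0.8, 0.6, -0.2]
opening: 1.003
```

```bash
python3 go.py .4478 -.1835 .046 10; python3 - <<'E'
from rig import bot
import cv2
cv2.imwrite("pics/s1.png",bot.capture("side"))
E
```

```text
t 2.6 p [ 0.4485 -0.1818  0.1505] psi 10.5 F [ 0.8  0.6 -0.2] op 1.003
[-0.006, -0.003, 0.522, -0.002, 0.002, 0.005]
```

View pics/s1.png

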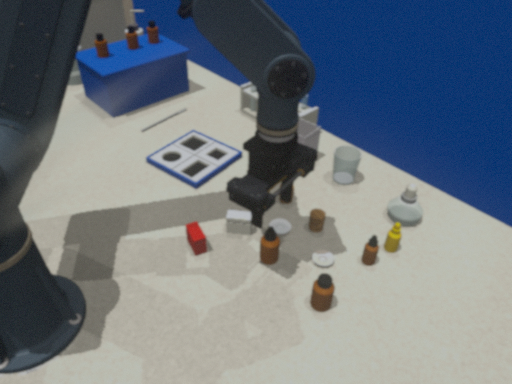

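```bash
python3 -c "
from h import *
for z in(.1505,.1315,.09,0): print(proj('side',[.4485,-.1818,z]))
for d in(.05,-.05): print(proj('side',[.4485+d*.983,-.1818+d*.18,.1315]))"
```

```text
[271.02464076 204.52207915]
[270.5615111  211.77230123]
[269.5939109  226.91993006]
[267.68172313 256.85492862]
[284.68989235 199.0802167 ]
[255.38642819 225.40467931]
```

The side view shows both fingertips, at (262,222) and (287,200), straddling the line of the large bottle, which matches the projection. I'll go down now.

Emit:
carry_out:
  targets:
    - [0,0,0.1,0,0,0]
    - [0,0,0.2,0,0,0]
    - [-0.005,0,0.3,0,0,0]
    - [-0.006,-0.003,0.4,0,0,0]
    - [-0.006,-0.003,0.47,0,0,0]
    - [-0.006,-0.003,0.52,0,0,0]
    - [-0.006,-0.003,0.52,0,0,0]

```text
time_s: 3.52
position: [0.4482, -0.1835, 0.0465]
tcp_rot: [[-0.182, 0.983, -0.002], [0.983, 0.182, -0.004], [-0.004, -0.002, -1.0]]
force: [-1.1, -0.0, 0.7]
opening: 0.997
```

Emit:
carry_out:
  targets:
    - [0,0,0,0,0,0]
    - [0,0,0,0,0,0]
    - [0,0,0,0,0,0]
    - [0,0,0,0,0,0]
    - [0,0,0,0,0,0]
    - [0,0,0,0,0,0]
    - [0,0,0,0,0,0]
    - [0,0,0,0,0,0]
  jaw: -1

```text
time_s: 4.53
position: [0.4482, -0.1835, 0.0466]
tcp_rot: [[-0.182, 0.983, -0.002], [0.983, 0.182, -0.004], [-0.004, -0.002, -1.0]]
force: [-0.7, 0.7, 0.9]
opening: 0.477
```

```bash
python3 go.py .4478 -.1835 .15 10; python3 - <<'E'
from rig import bot
import cv2
cv2.imwrite("pics/s2.png",bot.capture("side")[100:340,170:490])
E
```

```text
t 4.53 p [ 0.4482 -0.1835  0.0466] psi 10.5 F [-0.7  0.7  0.9] op 0.477
[-0.001, -0.003, -0.517, -0.001, 0.002, 0.006]
```

View pics/s2.png

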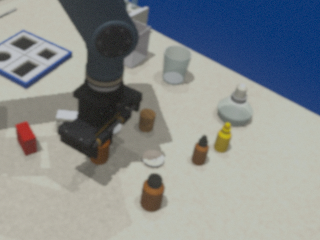

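The jaws stopped at 0.477, about 41.5 mm, so they hold the 42 mm bottle. Lifting it now.

Emit:
carry_out:
  targets:
    - [0,0,-0.05,0,0,0]
    - [0,0,-0.15,0,0,0]
    - [0,0,-0.27,0,0,0]
    - [0,0,-0.38,0,0,0]
    - [0.1,0.03,-0.45,0,0,0]
    - [0.25,0.08,-0.5,0,0,0]
    - [0.4,0.13,-0.5,0,0,0]
    - [0.55,0.18,-0.5,0,0,0]
    - [0.7,0.23,-0.5,0,0,0]
    - [0.85,0.28,-0.5,0,0,0]
    - [0.98,0.32,-0.5,0,0,0]

```text
time_s: 5.95
position: [0.4753, 0.0225, 0.1461]
tcp_rot: [[-0.183, 0.983, -0.001], [0.983, 0.183, -0.004], [-0.004, -0.002, -1.0]]
force: [1.1, 0.2, -1.4]
opening: 0.473
```

```bash
python3 go.py .54 .15 .15 10 .5833 .2703 .1 10
```

```text
t 5.95 p [0.4753 0.0225 0.1461] psi 10.5 F [ 1.1  0.2 -1.4] op 0.473
[0.568, 0.434, -0.022, -0.001, 0.002, 0.006]
[1.12, 0.758, 0.225, -0.001, 0.002, 0.006]
```

Emit:
carry_out:
  targets:
    - [0.12,0.07,0,0,0,0]
    - [0.26,0.15,0,0,0,0]
    - [0.4,0.26,0,0,0,0]
    - [0.55,0.37,0,0,0,0]
    - [0.7,0.48,0,0,0,0]
    - [0.84,0.58,0,0,0,0.005]
    - [0.94,0.66,0,0,0,0.005]
    - [0.98,0.7,0,0,0,0.005]

```text
time_s: 6.95
position: [0.5772, 0.2419, 0.1454]
tcp_rot: [[-0.177, 0.984, -0.001], [0.984, 0.177, -0.004], [-0.004, -0.002, -1.0]]
force: [0.2, -1.1, -0.8]
opening: 0.471
```

```bash
python3 go.py .5833 .2703 .055 10
```

```text
t 6.95 p [0.5772 0.2419 0.1454] psi 10.2 F [ 0.2 -1.1 -0.8] op 0.471
[0.136, 0.056, 0.451, -0.001, 0.002, 0.002]
```

Emit:
carry_out:
  targets:
    - [0.08,0.03,0,0,0,0]
    - [0.136,0.056,0.05,0,0,0]
    - [0.136,0.056,0.15,0,0,0]
    - [0.136,0.056,0.25,0,0,0]
    - [0.136,0.056,0.33,0,0,0]
    - [0.136,0.056,0.39,0,0,0]
    - [0.136,0.056,0.43,0,0,0]
    - [0.136,0.056,0.45,0,0,0]
    - [0.136,0.056,0.45,0,0,0]

```text
time_s: 8.07
position: [0.5835, 0.2704, 0.0554]
tcp_rot: [[-0.177, 0.984, -0.001], [0.984, 0.177, -0.004], [-0.004, -0.002, -1.0]]
force: [0.4, -0.6, -0.2]
opening: 0.472
```

```bash
python3 go.py .5833 .2703 .055 10;  python3 - <<'E'
from rig import bot
import cv2
cv2.imwrite("pics/s3.png",cv2.resize(bot.capture("side")[80:260,100:340],(720,540)))
E
```

```text
t 8.07 p [0.5835 0.2704 0.0554] psi 10.2 F [ 0.4 -0.6 -0.2] op 0.472
[-0.0, -0.001, 0.002, -0.001, 0.002, 0.002]
```

View pics/s3.png

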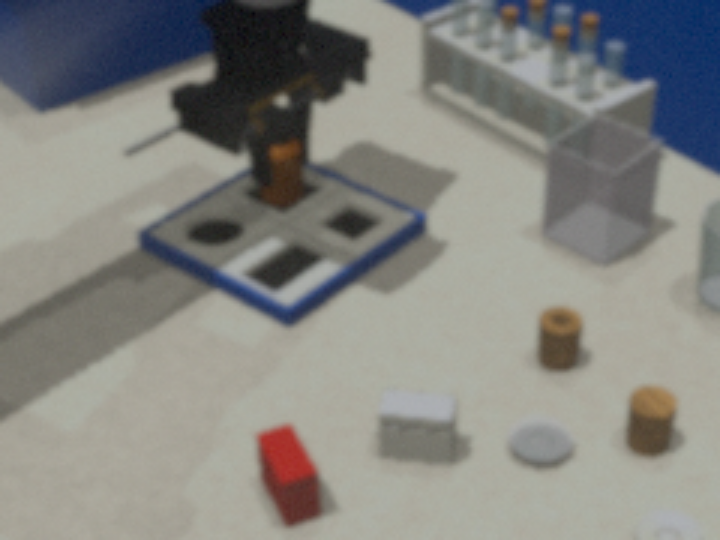

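The bottle is upright over the large pocket, so I'll release it.

Emit:
carry_out:
  targets:
    - [0,0,0.005,0,0,0]
    - [0,0,0.005,0,0,0]
    - [0,0,0.005,0,0,0]

```text
time_s: 8.5
position: [0.5837, 0.2704, 0.0549]
tcp_rot: [[-0.177, 0.984, -0.0], [0.984, 0.177, -0.004], [-0.004, -0.001, -1.0]]
force: [-0.4, 0.2, 0.0]
opening: 0.475
```

Emit:
carry_out:
  targets:
    - [0,0,0,0,0,0]
    - [0,0,0,0,0,0]
    - [0,0,0,0,0,0]
    - [0,0,0,0,0,0]
    - [0,0,-0.05,0,0,0]
    - [0,0,-0.15,0,0,0]
    - [0,0,-0.3,0,0,0]
    - [0,0,-0.5,0,0,0]
    - [0,0,-0.6,0,0,0]
    - [0,0,-0.65,0,0,0]
  jaw: 0.7

```text
time_s: 9.75
position: [0.5847, 0.2712, 0.188]
tcp_rot: [[-0.177, 0.984, 0.004], [0.984, 0.177, -0.002], [-0.003, 0.004, -1.0]]
force: [0.4, 0.6, 0.5]
opening: 0.849
```

```bash
python3 go.py .5833 .0 .18 10 .60 -.1 .17 -40 .6015 -.3325 .17 -80; python3 - <<'E'
from rig import bot
import cv2
cv2.imwrite("pics/s4.png",cv2.resize(bot.capture("side")[80:260,100:340],(720,540)))
E
```

```text
t 9.75 p [0.5847 0.2712 0.188 ] psi 10.2 F [0.4 0.6 0.5] op 0.849
[-1.333, -0.247, 0.044, 0.002, 0.002, 0.002]
[-1.84, -0.253, 0.095, 0.003, 0.001, 0.558]
[-2.986, -0.451, 0.098, 0.0, 0.003, -0.998]
```

View pics/s4.png

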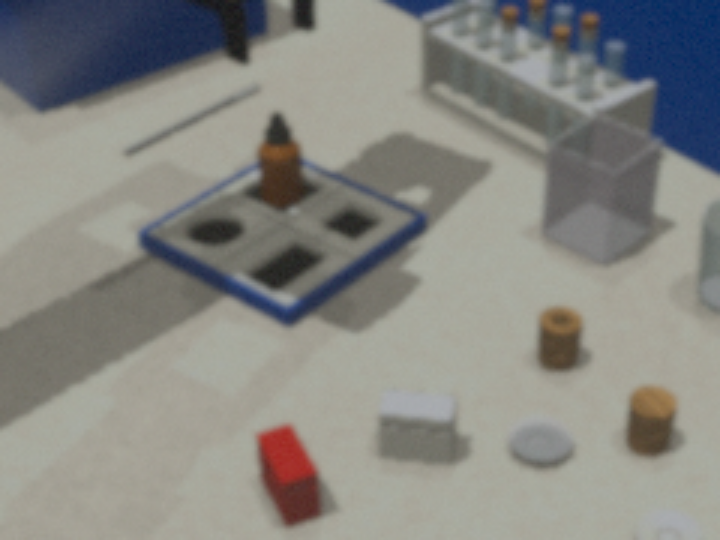

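The large bottle stands upright in its pocket at crop (281,175). The small bottle is next.

Emit:
carry_out:
  targets:
    - [-0.25,-0.04,0,0,0,0]
    - [-0.55,-0.1,0,0,0,0]
    - [-0.85,-0.15,0.05,0,0,0]
    - [-1,-0.18,0.05,0,0,0]

```text
time_s: 10.3
position: [0.5837, 0.0651, 0.1776]
tcp_rot: [[-0.174, 0.985, 0.002], [0.985, 0.174, -0.003], [-0.003, 0.001, -1.0]]
force: [0.5, 0.5, 0.6]
opening: 0.849
```

```bash
python3 go.py .59 -.12 .18 -40
```

```text
t 10.3 p [0.5837 0.0651 0.1776] psi 10.0 F [0.5 0.5 0.6] op 0.849
[-0.917, -0.13, -0.01, 0.001, 0.001, 0.556]
```

Emit:
carry_out:
  targets:
    - [-0.28,-0.04,0,0,0,0.11]
    - [-0.58,-0.08,0,0,0,0.22]
    - [-0.85,-0.12,0,0,0,0.33]
    - [-0.92,-0.13,0,0,0,0.45]
    - [-0.92,-0.13,0,0,0,0.556]
    - [-0.92,-0.13,0,0,0,0.556]

```text
time_s: 11.05
position: [0.5896, -0.1208, 0.1775]
tcp_rot: [[0.642, 0.767, 0.0], [0.767, -0.642, -0.002], [-0.002, 0.001, -1.0]]
force: [-0.3, 0.0, -0.8]
opening: 0.849
```

```bash
python3 go.py .6 -.3 .17 -80 .6015 -.3325 .15 -80
```

```text
t 11.05 p [ 0.5896 -0.1208  0.1775] psi -39.9 F [-0.3  0.  -0.8] op 0.849
[-0.654, 0.615, 0.039, 0.001, 0.001, 0.445]
[-0.773, 0.725, 0.14, 0.001, 0.001, 0.445]
```

Emit:
carry_out:
  targets:
    - [-0.2,0.19,0,0,0,0.11]
    - [-0.42,0.4,0,0,0,0.22]
    - [-0.65,0.61,0.05,0,0,0.33]
    - [-0.773,0.725,0.14,0,0,0.445]
    - [-0.773,0.725,0.14,0,0,0.445]
    - [-0.773,0.725,0.14,0,0,0.445]

```text
time_s: 11.8
position: [0.6013, -0.3312, 0.1494]
tcp_rot: [[0.984, 0.177, -0.001], [0.177, -0.984, -0.0], [-0.001, 0.0, -1.0]]
force: [-0.9, 0.5, -0.2]
opening: 0.851
```

```bash
python3 go.py .6015 -.3325 .034 -80; python3 - <<'E'
from rig import bot
import cv2
cv2.imwrite("pics/s5.png",cv2.resize(bot.capture("side")[120:300,270:510],(720,540)))
E
```

```text
t 11.8 p [ 0.6013 -0.3312  0.1494] psi -79.8 F [-0.9  0.5 -0.2] op 0.851
[0.001, 0.006, 0.577, 0.0, 0.001, 0.002]
```

View pics/s5.png

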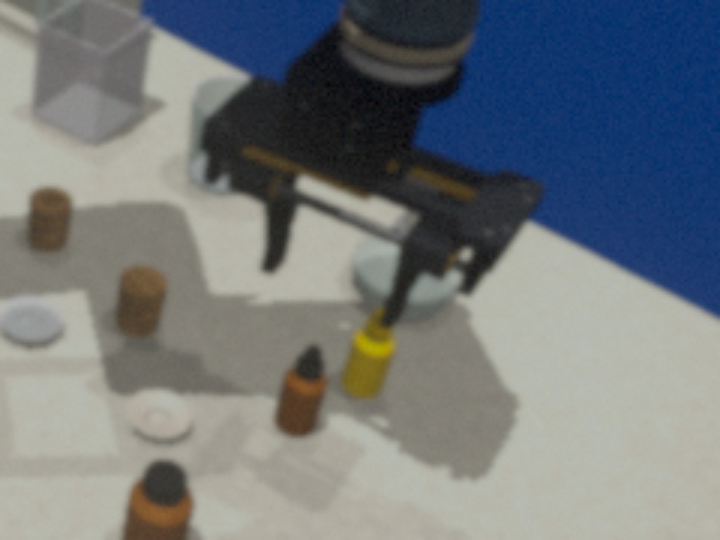

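```bash
python3 -c "
from h import *
for d in(.037,-.037): print((proj('side',[.6013+d*.177,-.3312-d*.984,.1304])-[270,120])*3)
print((np.array(proj('side',[.6015,-.3325,0]))-[270,120])*3)"
```

```text
[380.31922162 313.86360231]
[275.63195038 266.09525844]
[291.17905092 423.98427392]
```

The fingertips at (272,268) and (395,318) straddle the small bottle at (300,395) and match the projection. The yellow bottle at (370,360) is clear of them.

Emit:
carry_out:
  targets:
    - [0,0,0.1,0,0,0]
    - [0,0.003,0.2,0,0,0]
    - [0,0.006,0.3,0,0,0]
    - [0,0.006,0.4,0,0,0]
    - [0,0.006,0.5,0,0,0]
    - [0,0.006,0.55,0,0,0]
    - [0,0.006,0.575,0,0,0]
    - [0,0.006,0.575,0,0,0]

```text
time_s: 12.85
position: [0.6019, -0.3323, 0.0349]
tcp_rot: [[0.984, 0.177, -0.0], [0.177, -0.984, -0.001], [-0.001, 0.001, -1.0]]
force: [0.1, 0.8, -0.0]
opening: 0.847
```

Emit:
carry_out:
  targets:
    - [0,0,0,0,0,0]
    - [0,0,0,0,0,0]
    - [0,0,0,0,0,0]
    - [0,0,0,0,0,0]
    - [0,0,0,0,0,0]
    - [0,0,0,0,0,0]
    - [0,0,0,0,0,0]
    - [0,0,0,0,0,0]
  jaw: -1

```text
time_s: 13.85
position: [0.6018, -0.3323, 0.035]
tcp_rot: [[0.984, 0.177, -0.0], [0.177, -0.984, -0.001], [-0.001, 0.001, -1.0]]
force: [-0.9, 0.0, 1.2]
opening: 0.337
```

```bash
python3 go.py .6015 -.3325 .15 -80
```

```text
t 13.85 p [ 0.6018 -0.3323  0.035 ] psi -79.8 F [-0.9  0.   1.2] op 0.337
[-0.002, 0.001, -0.575, 0.001, 0.0, 0.002]
```

The opening of 0.337 is about 29 mm, so the 30 mm bottle is held. Lifting.

Emit:
carry_out:
  targets:
    - [0,0,-0.05,0,0,0]
    - [0,0,-0.15,0,0,0]
    - [0,0,-0.27,0,0,0]
    - [0,0,-0.39,0,0,0]
    - [0,0,-0.5,0,0,0]
    - [0,-0.1,-0.6,0,0,-0.05]
    - [0,-0.25,-0.62,0,0,-0.12]
    - [0,-0.4,-0.62,0,0,-0.2]
    - [0,-0.55,-0.62,0,0,-0.28]
    - [0,-0.7,-0.62,0,0,-0.36]
    - [0,-0.85,-0.62,0,0,-0.44]
    - [0,-0.97,-0.62,0,0,-0.5]

```text
time_s: 15.35
position: [0.5676, -0.1402, 0.1605]
tcp_rot: [[0.567, 0.823, 0.002], [0.823, -0.567, -0.002], [-0.001, 0.002, -1.0]]
force: [-0.1, -0.3, -1.3]
opening: 0.335
```

```bash
python3 go.py .58 .04 .16 10
```

```text
t 15.35 p [ 0.5676 -0.1402  0.1605] psi -34.6 F [-0.1 -0.3 -1.3] op 0.335
[0.777, -0.46, 0.001, 0.001, 0.001, -0.495]
```

Emit:
carry_out:
  targets:
    - [0.1,-0.06,0,0,0,-0.06]
    - [0.22,-0.13,0,0,0,-0.14]
    - [0.35,-0.21,0,0,0,-0.22]
    - [0.48,-0.28,0,0,0,-0.3]
    - [0.61,-0.36,0,0,0,-0.38]
    - [0.74,-0.44,0,0,0,-0.45]
    - [0.83,-0.49,0,0,0,-0.495]
    - [0.9,-0.53,0,0,0,-0.495]

```text
time_s: 16.35
position: [0.583, 0.069, 0.161]
tcp_rot: [[-0.173, 0.985, 0.003], [0.985, 0.173, -0.002], [-0.003, 0.003, -1.0]]
force: [0.8, 0.4, -0.6]
opening: 0.336
```

```bash
python3 go.py .5989 .1827 .16 10
```

```text
t 16.35 p [0.583 0.069 0.161] psi 10.0 F [ 0.8  0.4 -0.6] op 0.336
[0.546, 0.177, 0.004, 0.002, 0.002, -0.0]
```

Emit:
carry_out:
  targets:
    - [0.12,0.04,0,0,0,0]
    - [0.25,0.08,0,0,0,0]
    - [0.38,0.12,0,0,0,0]
    - [0.48,0.16,0,0,0,0]
    - [0.546,0.177,0.05,0,0,0]
    - [0.546,0.177,0.15,0,0,0]
    - [0.546,0.177,0.26,0,0,0]
    - [0.546,0.177,0.37,0,0,0]
    - [0.546,0.177,0.46,0,0,0]
    - [0.546,0.177,0.53,0,0,0]
    - [0.546,0.177,0.57,0,0,0]
    - [0.546,0.177,0.588,0,0,0]
    - [0.546,0.177,0.588,0,0,0]

```text
time_s: 17.98
position: [0.5997, 0.1825, 0.0436]
tcp_rot: [[-0.173, 0.985, 0.004], [0.985, 0.173, -0.002], [-0.003, 0.004, -1.0]]
force: [-0.8, 0.3, -0.8]
opening: 0.333
```

```bash
python3 go.py .5989 .1827 .043 10;  python3 - <<'E'
from rig import bot
import cv2
cv2.imwrite("pics/s6.png",cv2.resize(bot.capture("side")[80:260,100:340],(720,540)))
E
```

```text
t 17.98 p [0.5997 0.1825 0.0436] psi 10.0 F [-0.8  0.3 -0.8] op 0.333
[0.002, -0.004, 0.003, 0.002, 0.002, -0.0]
```

View pics/s6.png

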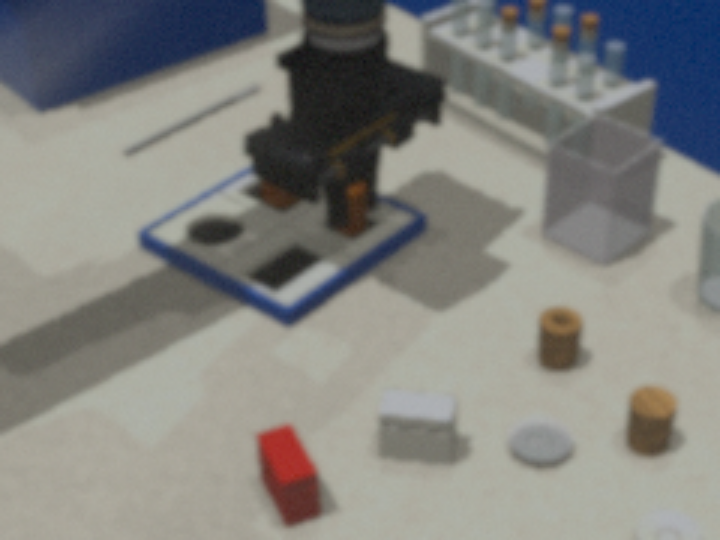

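The small bottle is upright over the small pocket, so I'll release it and lift away.

Emit:
carry_out:
  targets:
    - [0,0,0.004,0,0,0]
    - [0,0,0.004,0,0,0]

```text
time_s: 18.27
position: [0.6, 0.1826, 0.0433]
tcp_rot: [[-0.173, 0.985, 0.005], [0.985, 0.173, -0.002], [-0.003, 0.005, -1.0]]
force: [-0.3, -0.3, -0.1]
opening: 0.336
```

Emit:
carry_out:
  targets:
    - [0,0,0,0,0,0]
    - [0,0,0,0,0,0]
    - [0,0,0,0,0,0]
    - [0,0,0,0,0,0]
    - [0,0,-0.05,0,0,0]
    - [0,0,-0.15,0,0,0]
    - [0,0,-0.3,0,0,0]
    - [0,0,-0.5,0,0,0]
    - [0,0,-0.65,0,0,0]
    - [0,0,-0.7,0,0,0]
  jaw: 0.6

```text
time_s: 19.52
position: [0.6007, 0.1831, 0.187]
tcp_rot: [[-0.173, 0.985, 0.011], [0.985, 0.173, -0.001], [-0.003, 0.011, -1.0]]
force: [-0.1, -0.0, -0.7]
opening: 0.8
```

```bash
python3 go.py .5944 .02 .17 -40 ;  python3 - <<'E'
from rig import bot
import cv2
cv2.imwrite("pics/s7.png",cv2.resize(bot.capture("side")[80:260,100:340],(720,540)))
E
```

```text
t 19.52 p [0.6007 0.1831 0.187 ] psi 10.0 F [-0.1 -0.  -0.7] op 0.8
[-0.797, -0.173, 0.086, 0.007, -0.001, 0.555]
```

View pics/s7.png

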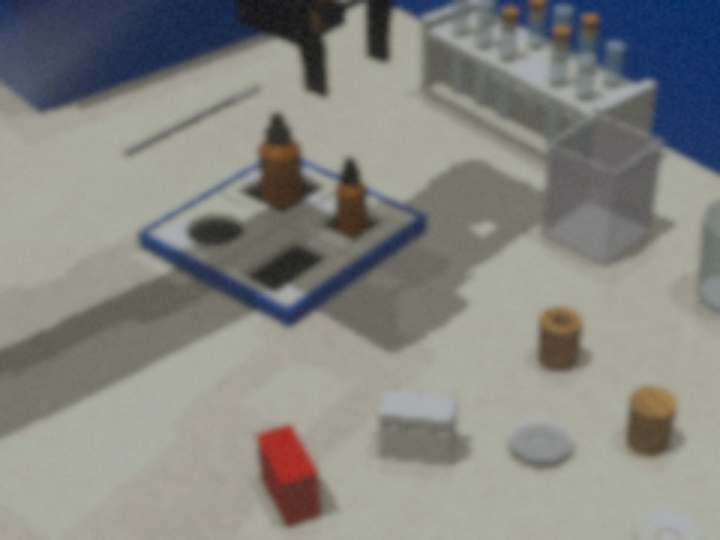

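Both dropper bottles stand upright in their pockets. Next is the plain cork.

Emit:
carry_out:
  targets:
    - [-0.25,-0.05,0,0.007,0,0.1]
    - [-0.52,-0.11,0.04,0.007,0,0.2]
    - [-0.8,-0.17,0.08,0.007,0,0.31]
    - [-0.95,-0.2,0.08,0.007,0,0.42]
    - [-0.98,-0.2,0.08,0.007,0,0.53]
    - [-0.98,-0.2,0.08,0.007,0,0.555]

```text
time_s: 20.32
position: [0.5946, -0.018, 0.17]
tcp_rot: [[0.646, 0.764, -0.002], [0.764, -0.646, 0.002], [0.0, -0.003, -1.0]]
force: [0.2, -0.2, 0.4]
opening: 0.798
```

```bash
python3 go.py .5944 -.1873 .12 -80
```

```text
t 20.32 p [ 0.5946 -0.018   0.17  ] psi -40.2 F [ 0.2 -0.2  0.4] op 0.798
[-0.647, 0.547, 0.248, -0.002, 0.0, 0.442]
```

Emit:
carry_out:
  targets:
    - [-0.2,0.17,0,0,0,0.11]
    - [-0.42,0.35,0.05,0,0,0.22]
    - [-0.6,0.5,0.12,0,0,0.33]
    - [-0.647,0.547,0.2,0,0,0.442]
    - [-0.647,0.547,0.248,0,0,0.442]
    - [-0.647,0.547,0.248,0,0,0.442]

```text
time_s: 21.08
position: [0.5933, -0.186, 0.1186]
tcp_rot: [[0.984, 0.177, -0.005], [0.177, -0.984, 0.004], [-0.005, -0.005, -1.0]]
force: [-0.1, 0.3, -0.4]
opening: 0.803
```

```bash
python3 go.py .5944 -.1873 .034 -80; python3 - <<'E'
from rig import bot
import cv2
cv2.imwrite("pics/s8.png",cv2.resize(bot.capture("side")[120:300,230:470],(720,540)))
E
```

```text
t 21.07 p [ 0.5933 -0.186   0.1186] psi -79.8 F [-0.1  0.3 -0.4] op 0.803
[0.006, 0.009, 0.423, -0.003, 0.003, 0.002]
```

View pics/s8.png

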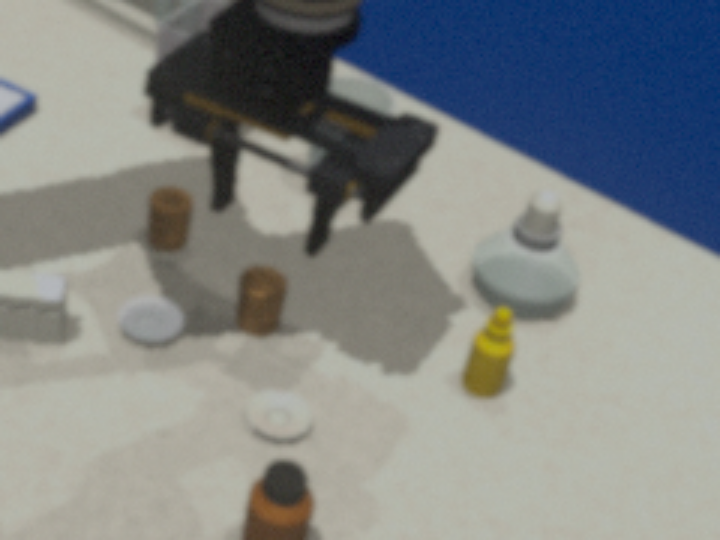

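The fingers at (220,205) and (315,250) straddle the plain cork at (262,300), and the bored cork at (170,218) is outside them. Going down.

Emit:
carry_out:
  targets:
    - [0.003,0.005,0.1,0,0.003,0]
    - [0.006,0.009,0.2,0,0.003,0]
    - [0.006,0.009,0.3,-0.003,0.003,0]
    - [0.006,0.009,0.38,-0.003,0.003,0]
    - [0.006,0.009,0.42,-0.003,0.003,0]
    - [0.006,0.009,0.42,-0.003,0.003,0]

```text
time_s: 21.88
position: [0.5949, -0.187, 0.0348]
tcp_rot: [[0.984, 0.177, 0.001], [0.177, -0.984, -0.0], [0.001, 0.0, -1.0]]
force: [0.4, -1.2, -0.1]
opening: 0.8
```

Emit:
carry_out:
  targets:
    - [0,0,0,0,0,0]
    - [0,0,0,0,0,0]
    - [0,0,0,0,0,0]
    - [0,0,0,0,0,0]
    - [0,0,0,0,0,0]
    - [0,0,0,0,0,0]
    - [0,0,0,0,0,0]
  jaw: -1

```text
time_s: 22.75
position: [0.595, -0.1871, 0.0351]
tcp_rot: [[0.984, 0.177, 0.001], [0.177, -0.984, -0.0], [0.001, 0.001, -1.0]]
force: [-0.3, -0.5, 2.6]
opening: 0.404
```

```bash
python3 go.py .5944 -.1873 .15 -80
```

```text
t 22.75 p [ 0.595  -0.1871  0.0351] psi -79.8 F [-0.3 -0.5  2.6] op 0.404
[-0.003, 0.001, -0.575, 0.0, -0.001, 0.002]
```

The opening of 0.404 is about 35 mm, so the cork is held.

Emit:
carry_out:
  targets:
    - [0,0,-0.05,0,0,0]
    - [0,0,-0.15,0,0,0]
    - [0,0,-0.3,0,0,0]
    - [-0.02,-0.1,-0.45,0,0,0]
    - [-0.05,-0.25,-0.6,0,0,0]
    - [-0.08,-0.42,-0.62,0,0,0]
    - [-0.1,-0.6,-0.62,0,0,0]
    - [-0.13,-0.78,-0.62,0,0,0]
    - [-0.15,-0.92,-0.62,0,0,0]
    - [-0.15,-1,-0.62,0,0,0]

```text
time_s: 24.0
position: [0.5295, 0.0057, 0.1602]
tcp_rot: [[0.984, 0.178, 0.002], [0.178, -0.984, -0.001], [0.002, 0.001, -1.0]]
force: [1.0, 0.9, 0.6]
opening: 0.4
```

```bash
python3 go.py .4957 .16 .16 -80 .4957 .2547 .16 -80
```

```text
t 24.0 p [0.5295 0.0057 0.1602] psi -79.7 F [1.  0.9 0.6] op 0.4
[-0.029, -0.789, 0.0, 0.001, -0.001, 0.003]
[0.056, -1.255, -0.0, 0.001, -0.001, 0.003]
```

Emit:
carry_out:
  targets:
    - [-0.03,-0.15,0,0,0,0]
    - [-0.03,-0.35,0,0,0,0]
    - [-0.03,-0.55,0,0,0,0]
    - [-0.02,-0.75,0,0,0,0]
    - [0,-0.9,0,0,0,0]
    - [0.01,-1,0,0,0,0]

```text
time_s: 24.75
position: [0.4965, 0.2042, 0.1608]
tcp_rot: [[0.984, 0.179, 0.004], [0.179, -0.984, -0.0], [0.004, 0.001, -1.0]]
force: [0.3, 0.6, -0.2]
opening: 0.403
```

```bash
python3 go.py .4957 .2547 .0435 -80
```

```text
t 24.75 p [0.4965 0.2042 0.1608] psi -79.7 F [ 0.3  0.6 -0.2] op 0.403
[0.039, -0.25, 0.586, 0.001, -0.003, 0.004]
```

Emit:
carry_out:
  targets:
    - [0.015,-0.1,0,0,-0.003,0]
    - [0.03,-0.2,0.02,0,-0.003,0]
    - [0.039,-0.25,0.1,0,-0.003,0]
    - [0.039,-0.25,0.22,0,-0.003,0]
    - [0.039,-0.25,0.34,0,-0.003,0]
    - [0.039,-0.25,0.44,0,-0.003,0]
    - [0.039,-0.25,0.52,0,-0.003,0]
    - [0.039,-0.25,0.57,0,-0.003,0]
    - [0.039,-0.25,0.586,0,-0.003,0]
    - [0.039,-0.25,0.586,0,-0.003,0]

```text
time_s: 26.0
position: [0.4961, 0.2548, 0.0439]
tcp_rot: [[0.984, 0.179, 0.0], [0.179, -0.984, -0.001], [0.0, 0.001, -1.0]]
force: [-0.0, 1.1, -0.2]
opening: 0.405
```

```bash
python3 go.py .4957 .2547 .043 -80;  python3 - <<'E'
from rig import bot
import cv2
cv2.imwrite("pics/s9.png",cv2.resize(bot.capture("side")[80:260,100:340],(720,540)))
E
```

```text
t 26.0 p [0.4961 0.2548 0.0439] psi -79.7 F [-0.   1.1 -0.2] op 0.405
[-0.002, 0.0, 0.004, 0.001, -0.0, 0.004]
```

View pics/s9.png

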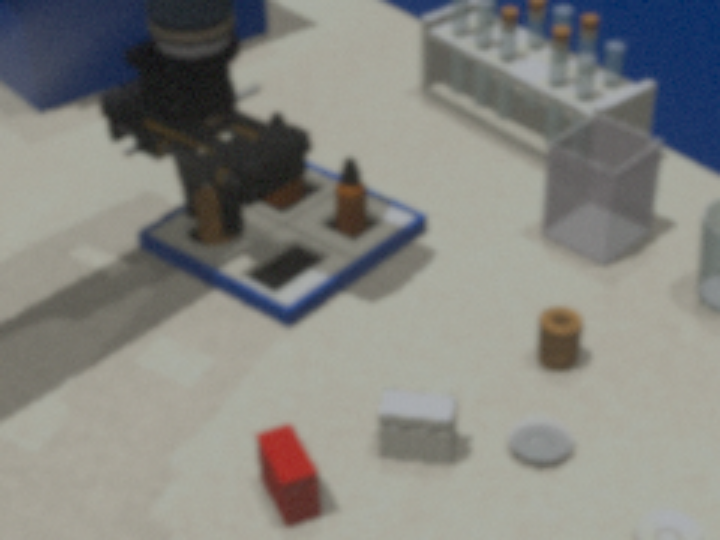

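The cork is over the round pocket, so I'll release it.

Emit:
carry_out:
  targets:
    - [0,0,0.006,0,0,0]
    - [0,0,0.006,0,0,0]

```text
time_s: 26.3
position: [0.4964, 0.255, 0.0431]
tcp_rot: [[0.984, 0.179, 0.002], [0.179, -0.984, -0.001], [0.001, 0.001, -1.0]]
force: [0.5, -1.0, 0.3]
opening: 0.406
```

Emit:
carry_out:
  targets:
    - [0,0,0,0,0,0]
    - [0,0,0,0,0,0]
    - [0,0,0,0,0,0]
    - [0,0,0,0,0,0]
    - [0,0,-0.05,0,0,0]
    - [0,0,-0.15,0,0,0]
    - [0,0,-0.3,0,0,0]
    - [0,0,-0.5,0,0,0]
    - [0,0,-0.6,0,0,0]
  jaw: 0.6

```text
time_s: 27.42
position: [0.4972, 0.2554, 0.166]
tcp_rot: [[0.984, 0.179, 0.005], [0.179, -0.984, 0.001], [0.005, 0.0, -1.0]]
force: [-0.6, -0.4, -0.2]
opening: 0.798
```

```bash
python3 go.py .48 .1 .15 -120 ;  python3 - <<'E'
from rig import bot
import cv2
cv2.imwrite("pics/s10.png",cv2.resize(bot.capture("side")[80:260,100:340],(720,540)))
E
```

```text
t 27.43 p [0.4972 0.2554 0.166 ] psi -79.7 F [-0.6 -0.4 -0.2] op 0.798
[-0.224, 0.749, 0.079, -0.001, -0.003, 0.448]
```

View pics/s10.png

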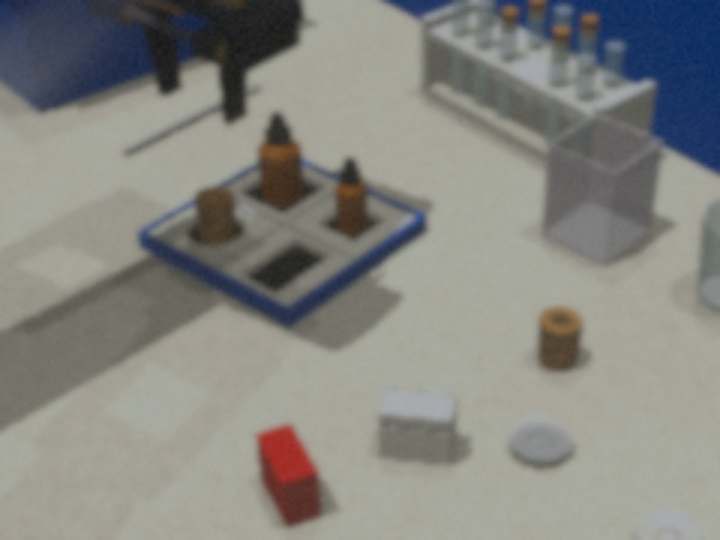

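The cork stands upright in the round pocket. The white slide box is the last one.

Emit:
carry_out:
  targets:
    - [-0.06,0.2,0,0,0,0.1]
    - [-0.13,0.45,0.04,0,-0.003,0.2]
    - [-0.2,0.7,0.08,0,-0.003,0.31]
    - [-0.25,0.9,0.08,0,-0.003,0.42]
    - [-0.25,0.98,0.08,0,-0.003,0.53]
    - [-0.25,0.98,0.08,0,-0.003,0.64]
    - [-0.25,0.98,0.08,0,-0.003,0.667]

```text
time_s: 28.35
position: [0.4842, 0.0535, 0.1514]
tcp_rot: [[0.644, -0.765, 0.004], [-0.765, -0.644, 0.003], [0.0, -0.005, -1.0]]
force: [0.1, 0.1, 0.0]
opening: 0.802
```

```bash
python3 go.py .4552 -.0754 .12 -139.7
```

```text
t 28.35 p [0.4842 0.0535 0.1514] psi -139.9 F [0.1 0.1 0. ] op 0.802
[0.399, 0.527, 0.154, -0.003, -0.0, -0.002]
```

Emit:
carry_out:
  targets:
    - [0.13,0.18,0,0,0,0]
    - [0.28,0.37,0.05,-0.003,0,0]
    - [0.399,0.527,0.1,-0.003,0,0]
    - [0.399,0.527,0.15,-0.003,0,0]
    - [0.399,0.527,0.154,-0.003,0,0]

```text
time_s: 28.98
position: [0.4545, -0.0748, 0.1193]
tcp_rot: [[0.644, -0.765, -0.001], [-0.765, -0.644, 0.001], [-0.002, 0.0, -1.0]]
force: [0.3, 0.0, 0.1]
opening: 0.798
```

```bash
python3 go.py .4552 -.0754 .035 -139.7; python3 - <<'E'
from rig import bot
import cv2
cv2.imwrite("pics/s11.png",cv2.resize(bot.capture("side")[130:310,150:390],(720,540)))
E
```

```text
t 28.98 p [ 0.4545 -0.0748  0.1193] psi -139.9 F [0.3 0.  0.1] op 0.798
[0.005, -0.001, 0.422, 0.0, 0.001, -0.002]
```

View pics/s11.png

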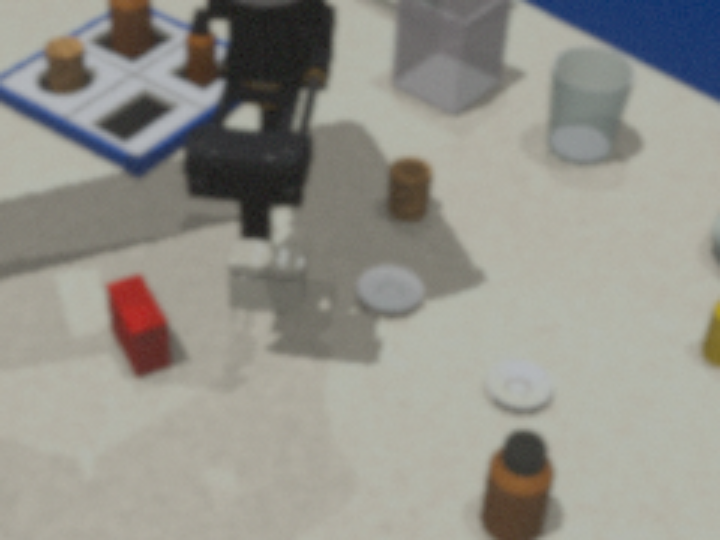

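The gripper is centred over the white box at (267,265), and the red box is clear. I'll go down and grip.

Emit:
carry_out:
  targets:
    - [0.005,0,0.08,0,0,0]
    - [0.005,0,0.18,0,0,0]
    - [0.005,0,0.28,0,0,0]
    - [0.005,0,0.36,0,0,0]
    - [0.005,0,0.4,0,0,0]
    - [0.005,0,0.42,0,0,0]
    - [0.005,0,0.42,0,0,0]

```text
time_s: 29.9
position: [0.4556, -0.0749, 0.0358]
tcp_rot: [[0.645, -0.764, -0.0], [-0.764, -0.645, 0.001], [-0.001, -0.0, -1.0]]
force: [0.4, 0.1, -0.3]
opening: 0.799
```

Emit:
carry_out:
  targets:
    - [0,0,0,0,0,0]
    - [0,0,0,0,0,0]
    - [0,0,0,0,0,0]
    - [0,0,0,0,0,0]
    - [0,0,0,0,0,0]
    - [0,0,0,0,0,0]
    - [0,0,0,0,0,0]
    - [0,0,0,0,0,0]
  jaw: -1

```text
time_s: 30.9
position: [0.4556, -0.0749, 0.0358]
tcp_rot: [[0.645, -0.764, -0.0], [-0.764, -0.645, 0.001], [-0.001, -0.0, -1.0]]
force: [0.6, -1.0, 0.9]
opening: 0.319
```

Emit:
carry_out:
  targets:
    - [0,0,-0.05,0,0,0]
    - [0,0,-0.15,0,0,0]
    - [0,0,-0.3,0,0,0]
    - [0,0,-0.45,0,0,0]
    - [0,0,-0.52,0,0,0]
    - [0,0,-0.55,0,0,0]

```text
time_s: 31.65
position: [0.4559, -0.0751, 0.1471]
tcp_rot: [[0.645, -0.764, 0.002], [-0.764, -0.645, -0.0], [0.001, -0.001, -1.0]]
force: [-0.6, -0.5, -0.8]
opening: 0.313
```

```bash
python3 go.py .5 .07 .145 -105 .5113 .1672 .145 -79.9; python3 - <<'E'
from rig import bot
import cv2
cv2.imwrite("pics/s12.png",cv2.resize(bot.capture("side")[130:310,150:390],(720,540)))
E
```

```text
t 31.65 p [ 0.4559 -0.0751  0.1471] psi -139.8 F [-0.6 -0.5 -0.8] op 0.313
[-0.412, -0.637, 0.011, -0.001, -0.001, -0.387]
[-0.747, -0.993, 0.011, -0.0, -0.001, -0.666]
```

View pics/s12.png

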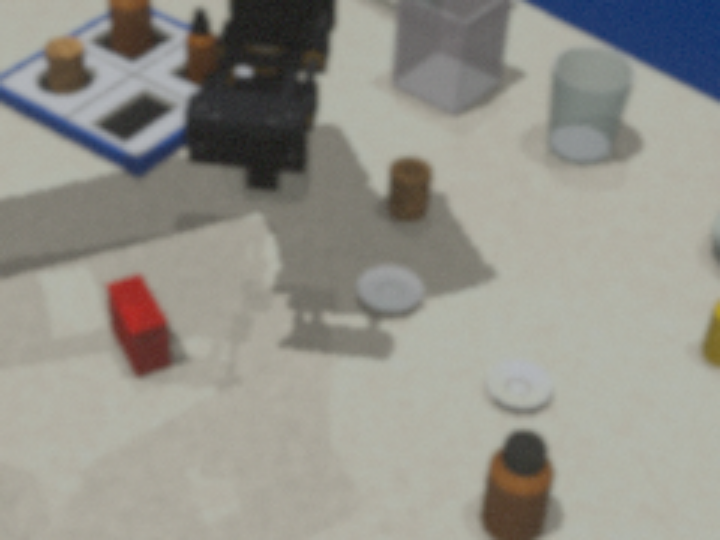

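```bash
python3 - <<'E'
from rig import bot
import cv2
im=bot.capture("side")
cv2.imwrite("pics/s13.png",cv2.convertScaleAbs(cv2.resize(im[160:240,190:297],(800,600),interpolation=cv2.INTER_CUBIC),alpha=1.3))
E
```

```text
(no output)
```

View pics/s13.png

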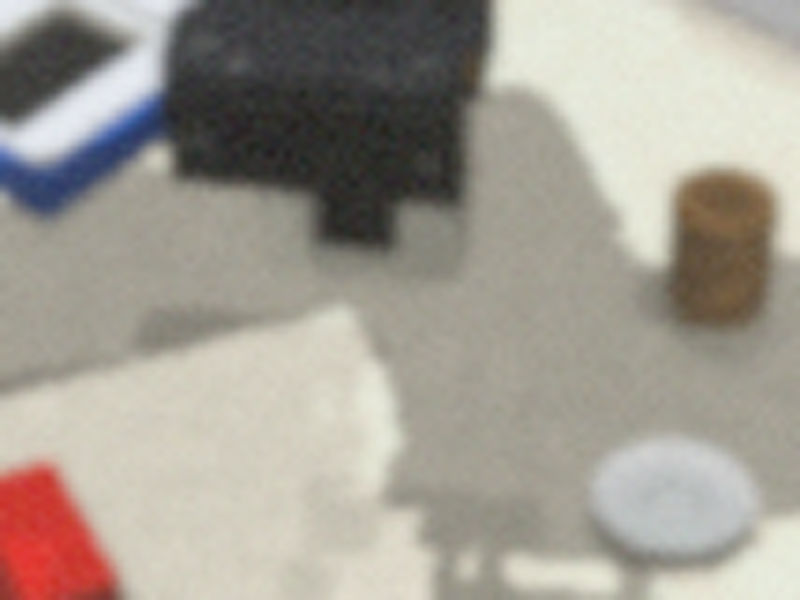

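The box is held: its shaded body shows behind the finger at about (430,240), down to y=275. Moving it to the tray.

Emit:
carry_out:
  targets:
    - [-0.08,-0.12,0,0,0,-0.07]
    - [-0.18,-0.26,0,0,0,-0.16]
    - [-0.29,-0.41,0,0,0,-0.26]
    - [-0.4,-0.56,0,0,0,-0.36]
    - [-0.52,-0.71,0,0,0,-0.46]
    - [-0.63,-0.85,0,0,0,-0.56]
    - [-0.71,-0.95,0,0,0,-0.64]
    - [-0.747,-0.993,0,0,0,-0.666]
    - [-0.747,-0.993,0,0,0,-0.666]

```text
time_s: 32.88
position: [0.5105, 0.1674, 0.1459]
tcp_rot: [[0.984, 0.176, -0.001], [0.176, -0.984, -0.0], [-0.001, 0.0, -1.0]]
force: [0.1, 0.3, 0.0]
opening: 0.321
```

```bash
python3 go.py .5113 .1672 .0445 -79.9;python3 - <<'E'
from rig import bot
import cv2
im=bot.capture("side")
cv2.imwrite("pics/s14.png",cv2.convertScaleAbs(cv2.resize(im[80:230,120:320],(800,600),interpolation=cv2.INTER_CUBIC),alpha=1.3))
E
```

```text
t 32.88 p [0.5105 0.1674 0.1459] psi -79.9 F [0.1 0.3 0. ] op 0.321
[0.004, 0.002, 0.507, 0.0, 0.0, 0.0]
```

View pics/s14.png

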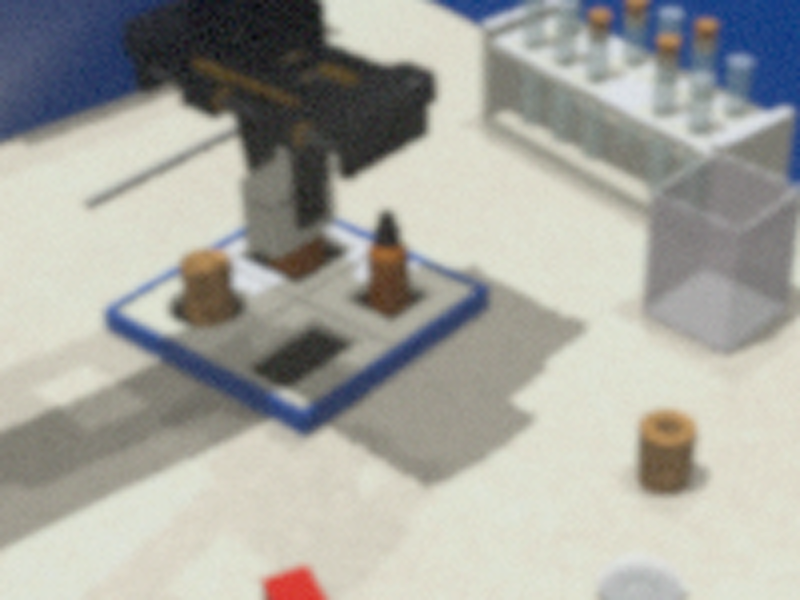

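The box is held upright and square to the tray, above the oblong pocket. Lowering it.

Emit:
carry_out:
  targets:
    - [0.004,0,0.06,0,0,0]
    - [0.004,0,0.16,0,0,0]
    - [0.004,0,0.27,0,0,0]
    - [0.004,0,0.37,0,0,0]
    - [0.004,0,0.44,0,0,0]
    - [0.004,0,0.485,0,0,0]
    - [0.004,0,0.505,0,0,0]
    - [0.004,0,0.505,0,0,0]

```text
time_s: 33.92
position: [0.5114, 0.1669, 0.0451]
tcp_rot: [[0.985, 0.175, -0.0], [0.175, -0.985, -0.0], [-0.0, 0.0, -1.0]]
force: [0.8, -0.2, 0.3]
opening: 0.318
```

```bash
python3 go.py .5113 .1672 .0438 -79.9;python3 - <<'E'
from rig import bot
import cv2
im=bot.capture("side")
cv2.imwrite("pics/s15.png",cv2.convertScaleAbs(cv2.resize(im[80:230,120:320],(800,600),interpolation=cv2.INTER_CUBIC),alpha=1.3))
E
```

```text
t 33.92 p [0.5114 0.1669 0.0451] psi -79.9 F [ 0.8 -0.2  0.3] op 0.318
[-0.0, -0.002, 0.006, 0.0, 0.0, -0.0]
```

View pics/s15.png

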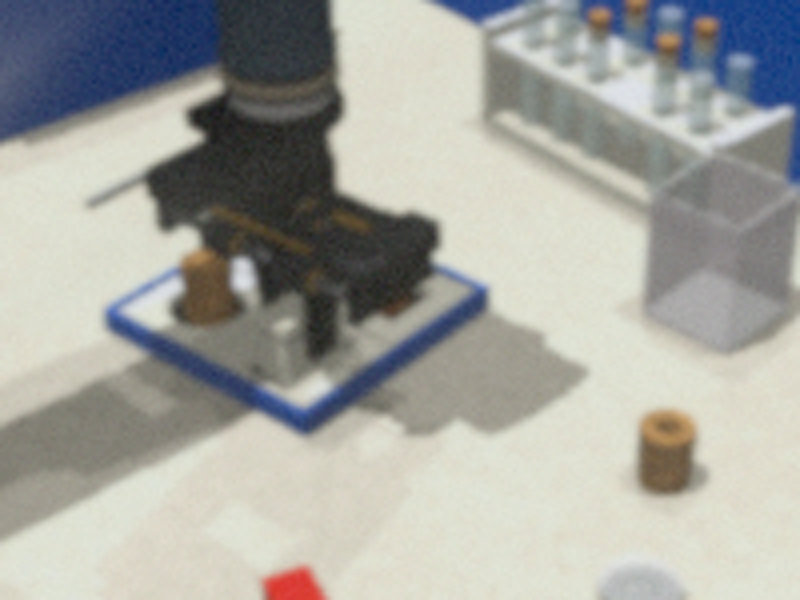

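Emit:
carry_out:
  targets:
    - [0,0,0.007,0,0,0]
    - [0,0,0.007,0,0,0]

```text
time_s: 34.22
position: [0.5118, 0.1671, 0.0443]
tcp_rot: [[0.985, 0.175, 0.001], [0.175, -0.985, -0.0], [0.001, 0.0, -1.0]]
force: [-0.4, -0.4, 0.2]
opening: 0.32
```

Emit:
carry_out:
  targets:
    - [0,0,0,0,0,0]
    - [0,0,0,0,0,0]
    - [0,0,0,0,0,0]
    - [0,0,0,0,0,0]
    - [0,0,-0.05,0,0,0]
    - [0,0,-0.15,0,0,0]
    - [0,0,-0.3,0,0,0]
    - [0,0,-0.5,0,0,0]
    - [0,0,-0.7,0,0,0]
    - [-0.3,0.3,-0.7,0,0,0]
    - [-0.45,0.7,-0.7,0,0,0]
    - [-0.45,0.95,-0.7,0,0,0]
    - [-0.45,0.95,-0.7,0,0,0]
  jaw: 0.3

```text
time_s: 35.85
position: [0.4562, -0.0384, 0.1852]
tcp_rot: [[0.985, 0.172, 0.003], [0.172, -0.985, -0.001], [0.003, 0.002, -1.0]]
force: [0.7, -0.2, 0.5]
opening: 0.651
```

```bash
python3 - <<'E'
from rig import bot
import cv2
im=bot.capture("side")
cv2.imwrite("pics/s16.png",cv2.convertScaleAbs(cv2.resize(im[80:230,120:320],(800,600),interpolation=cv2.INTER_CUBIC),alpha=1.3))
im=bot.capture("top")
cv2.imwrite("pics/t16.png",cv2.convertScaleAbs(cv2.resize(im[120:240,90:250],(800,600),interpolation=cv2.INTER_CUBIC),alpha=1.3))
cv2.imwrite("pics/t16b.png",im)
E
```

```text
(no output)
```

View pics/s16.png

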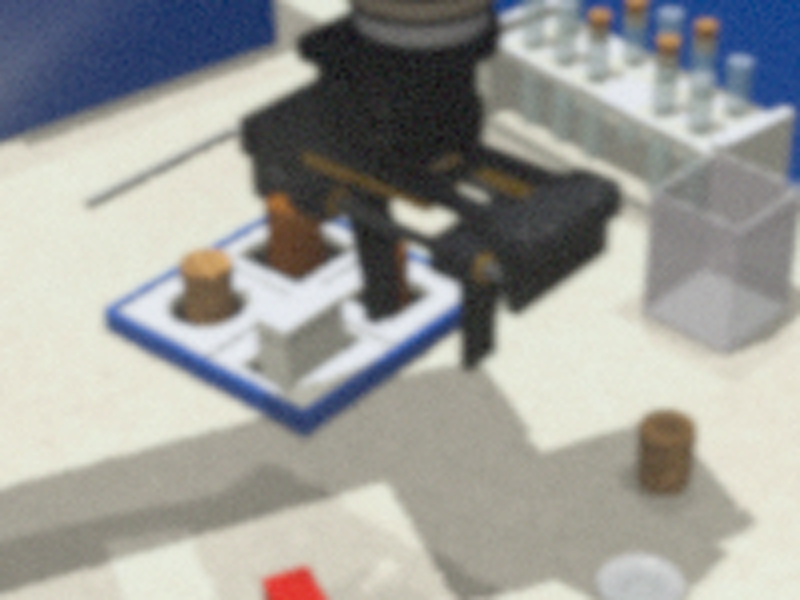

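View pics/t16.png

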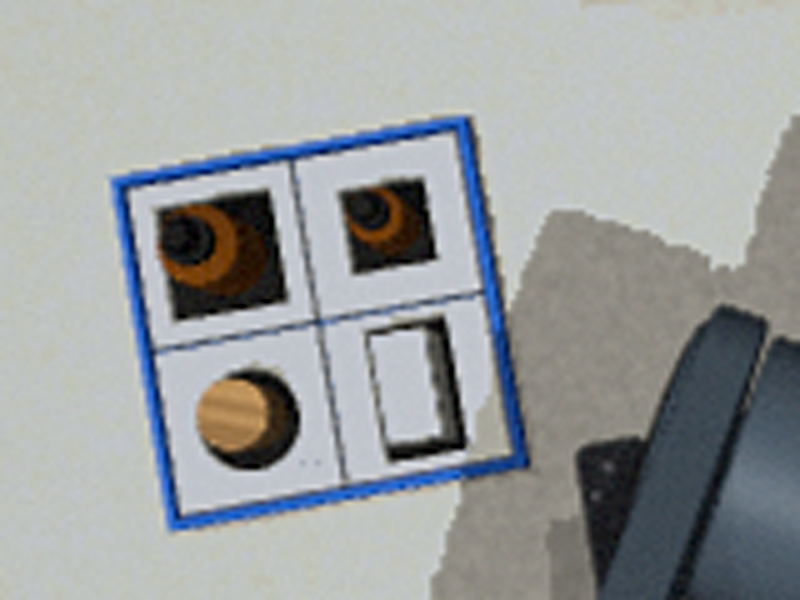

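View pics/t16b.png

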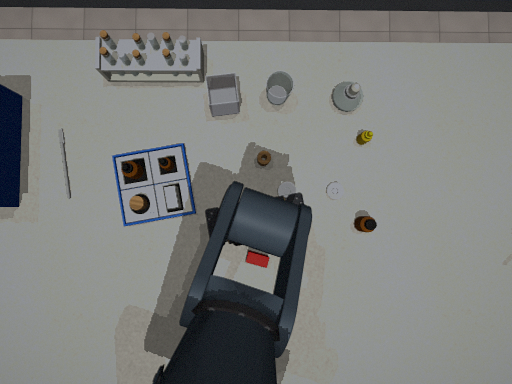

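All four pieces are in their pockets. I'll check the seating heights against the models before handing in.

```bash
python3 - <<'E'
from h import *
import cv2
for n,x0,y0,w,src in(("top",100,135,100,"pics/t16b.png"),("side",120,110,110,None)):
    im=cv2.imread(src) if src else bot.capture(n)
    s=8 if n=="top" else 7
    im=cv2.convertScaleAbs(cv2.resize(im[y0:y0+75+20*0,x0:x0+w],None,fx=s,fy=s,interpolation=cv2.INTER_CUBIC),alpha=1.3)
    def pl(P): cv2.polylines(im,[np.array([((proj(n,p)-[x0,y0]+.5)*s-.5) for p in P]).astype(int)],True,(0,255,0),1)
    a=np.linspace(0,6.28,40)
    for x,y,z,r in[(.4961,.255,.052,.0185),(.4961,.255,.008,.017),(.5838,.2704,.062,.021),(.5838,.2704,.008,.021),(.6,.1826,.054,.015),(.6,.1826,.008,.015)]:
        pl([[x+r*np.cos(t),y+r*np.sin(t),z] for t in a])
    c,q=np.cos(np.radians(10.1)),np.sin(np.radians(10.1))
    for z in(.008,.056): pl([[.5118+c*u-q*v,.1671+q*u+c*v,z] for u,v in[(.028,.014),(-.028,.014),(-.028,-.014),(.028,-.014)]])
    cv2.imwrite(f"pics/fin_{n}.png",im)
E
```

```text
(no output)
```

View pics/fin_top.png

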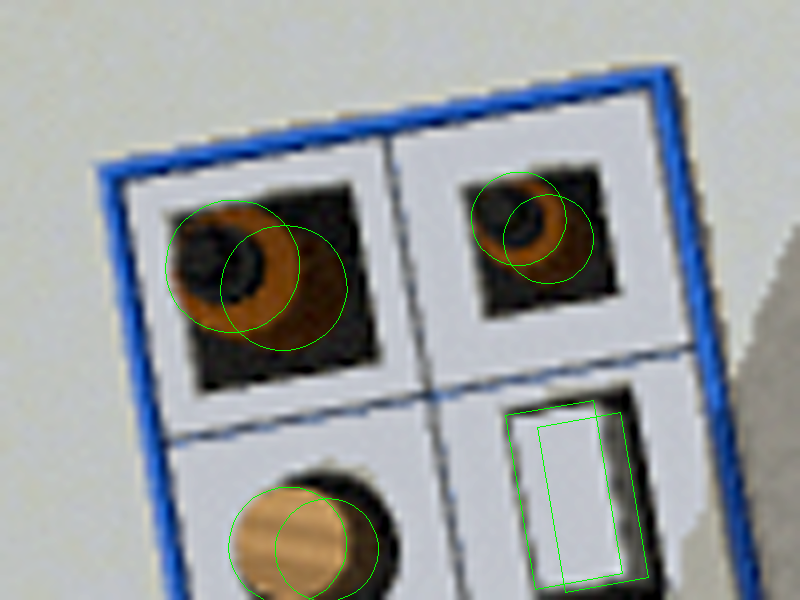

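View pics/fin_side.png

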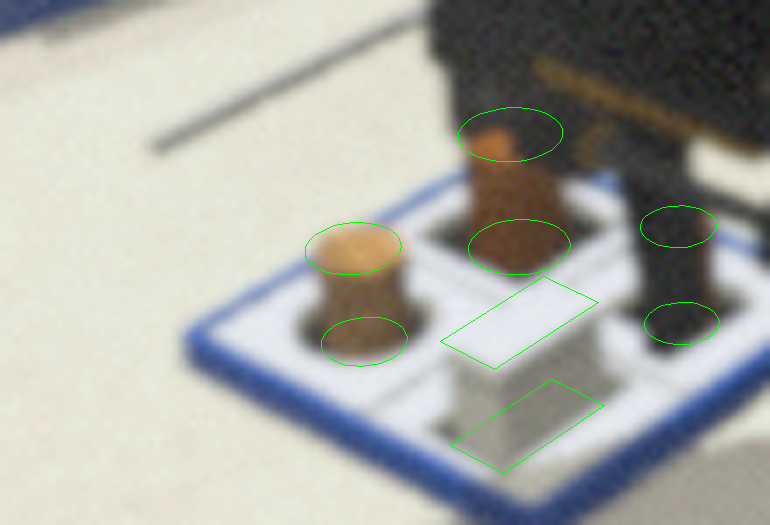

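The models seated on the pocket floors match both views to about 1 px, so I'm handing in.

```bash
python3 -c "
from rig import bot
print(bot.hand_in()); s=bot.read_state(); print(s['time_s'])"
```

```text
the job is handed in; nothing more can be done
None
the job is handed in; nothing more can be done
```

The kit tray is packed and handed in, at about 36 s of robot time. I placed the pieces in the order asked: large dropper bottle, small dropper bottle, solid cork, then the slide box with its long side along the oblong pocket.

- **Seating:** In the last top and side pictures, all four pieces stand upright in their own pockets. Outlines drawn for pieces resting on the pocket floors match both views to about 1–2 px, within the camera calibration. In the side view the arm hid part of the two bottles, so for those I relied mainly on the top view.
- **Handling:** The jaw openings matched each piece when gripped (about 41.5, 29, 35 and 28 mm). Tool force stayed within about 3 N in every reading, and neither dropper bottle tipped.
- **Left alone:** The screw-capped bottle, the bored cork, the yellow bottle and the red box were not touched.
- **Checks:** No check failed or disagreed beyond a steady 1–2 px side-camera offset. The hand-in reported no verdict.

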